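Fetch the rye tin from under the stacked tray for weighing

TASK

The dark rye loaf tin in the black lower tray has to be weighed: first set the two roll cups aside on the wooden side board, then lift the white upper tray off and set it on the same board too, and stand the rye tin upright in the middle of the scale's pan. After that put the upper tray back on the lower one with all four corner pins fully down in their sockets (either way round), and stand the cups back on it, each in the middle of the end patch of its own colour. Do not tip anything over, and leave the jar, the brush and the can alone.

Things in the scene. Friction and masses are not known exactly. Their poses are not given: they have to be found in the camera images.
- upper_handle (a point): White upper tray, 210 (x) x 120 mm (y), 0.35 kg, with a window in the middle. Point: centre of its red raised handle, a bar 14 mm thick (x), 120 long (y), 20 high; pinch it across x. Plate top (6 mm thick) is 26 mm below the point. Four 9 mm pins, 14 mm long, under the corners (x +-91, y +-46); tips 46 mm below the point. Flat colour patches on top (52 x 100): blue centred at x +77, yellow at x -77. z up.
- blue_cup_mid (a point): Blue round baking cup with a golden roll, one rigid piece, 0.1 to 0.2 kg: 50 mm across, straight sides 42 mm high, 56 mm high to the top of the roll. The point is on its axis, 28 mm above its underside. It starts on one of the two end patches of the upper tray, perhaps the wrong one.
- yellow_cup_mid (a point): Yellow round baking cup with a golden roll, same sizes and mass as the blue one. The point is on its axis, 28 mm above its underside. It starts on the other patch of the upper tray.
- tin_mid (a point): Dark steel mini loaf tin with a dark brown rye loaf, one rigid piece, 0.2 to 0.4 kg: 84 mm long (x), 46 mm wide (y), straight walls 42 mm high, 56 mm to the loaf's top. Point: its centre, 28 mm above its underside. It starts on the lower tray's floor, seen through the upper tray's window, roughly along the tray; z up.
- lower: Black lower tray, fixed on the bench (z = 0), 210 (x) x 120 mm (y). Origin: centre of its underside. Floor 4 mm thick, walls 18 mm high; four corner posts 28 mm square, 75 mm high, grey-topped, each with a 15 mm square socket 16 mm deep at x +-91, y +-46 mm. Seated, the upper tray rests on the posts with its handle's point 107 mm above this origin. z up.
- board: Plain pale wooden side board, fixed on the bench (z = 0), 280 mm (x) by 220 mm (y), 12 mm thick, with room for the upper tray and both cups beside it. Origin: centre of its underside; z up.
- scale_pan (a point): Grey bench scale, fixed on the bench, with a flat square steel pan of 120 x 120 mm that does not move. The point is the centre of the pan's top face, 38 mm above the bench; z up.
Not all that is in view belongs to the job. What is shaped like the lower but green is not meant. Of the things that look like the part that bears tin_mid, take the one that is farthest to the robot's right at the start.

How it is judged:
By the outcome, as a careful person would: the job done as asked, in the order asked, and still so for the second after the job is handed in, with the robot touching nothing.
It also fails if it takes over 152 s, if anything falls off the work surface, if the arm or the gripper's body presses on something with over 40 N, if the wrist force passes 120 N, or if a joint passes its speed limit or range.

ROBOT

A 6-joint arm with a two-finger parallel gripper is mounted at the origin on the work surface. World frame = base frame: x ahead of the robot, y to its left, z up, the work surface at z = 0. Lengths are in m, angles in rad, forces in N, time in s.
With the tool pointing down it reaches from about 0.35 to 0.725 m from the base axis. Payload 6 kg.
Tool frame: the origin (TCP) lies at the very end of the fingers, on their centre line; the grasp point (between the pads) lies 19 mm behind it (env.hold_point_z is the distance from the TCP to the grasp point, in m); z points along the fingers, x is the direction in which the jaws open and shut, and the axes are right-handed (so a half turn about z gives the same grasp; the last joint's range is limited). The gripper opens to 85 mm and grips with 20 to 120 N. Pads are 22 mm wide; open, the fingers measure 114 mm over their backs; the gripper's body (76 mm by 85 mm) begins 54 mm behind the grasp point. The pads swing forward as they close: fully open they stand 13 mm farther back than shut.
Start: joints at [-0.931, 0.04, 0.085, 0, -1.615, -0.334], TCP at [0.181, -0.572, 0.231] pointing down, gripper open.
Joint ranges: [-2.56, 2.56], [-1.29, 2.01], [-1.08, 1.49], [-3.29, 1.98], [-2.81, -0.18], [-2.99, 2.99]. Speed limits (rad/s): [2.57, 2.57, 3.01, 3.14, 3.14, 3.14].

INTERFACE

Orientations are given as [roll, pitch, yaw] about the fixed x, y, z axes, in that order (R = Rz(yaw) Ry(pitch) Rx(roll)).
In Python, from rig import env, planner, optics, close_job, readout gives the robot as it stands. The module is installed in compiled form; this text tells all that it offers. Calls block until the motion is done:
- env.movep(position, orientation): joint-space move of the TCP to a pose.
- env.servo_line(position, frame=None, rate=0.15, f_stop=None): straight line of the TCP; frame=None keeps the orientation; rate is the mean speed in m/s. With f_stop (N) it stops when the force on the tool has changed by that much, and returns True; else False.
- env.goto_joints(angles): joint-space move.
- env.ungrasp() and env.grab(force=None): open the fingers fully, or close them until they stop; force is the grip in N (None keeps the last).
- env.hold(seconds).
- planner.inverse_kinematics(position, orientation): joint angles nearest the present ones, or None.
- optics.camera(name): name is "scene" or "top" or "wrist"; returns a dict with "image" (420x560x3 uint8, red, green, blue), "intrinsics" (3x3 intrinsics, pixels), "k1" (the pictures are not rectified: a ray, as slopes to the right and down, at radius r is drawn at 1 + k1 r^2 times it, then the intrinsics apply), "rvec" (rotation vector, rad) and "tvec" (3), from world to camera coordinates, as OpenCV has them; the wrist camera has in their place "T_tool_cam" (4x4, takes a point from camera to tool coordinates, whose origin is the TCP and whose axes are the tool frame's). Camera axes: x right, y down, z forward; pixel columns grow to the right and rows downward; lengths in m; the calibration is good to about 2 mm. A picture is of the moment at which its call begins: read the wrist's pose just before it. There is no depth.
A pose or a line that the arm cannot do raises env.Unreachable and nothing moves.
- close_job(): hands the job in, once; it reports no verdict.
Readings, each from a call of its own:
- readout.get_t(): time.
- readout.get_q(): joint angles.
- readout.get_joint_velocities(): joint speeds.
- readout.get_joint_torque(): joint torques, N m.
- readout.get_ee_pos(): TCP position.
- readout.get_eef_rot(): TCP orientation.
- readout.get_ft_force(): force on the tool from outside, world axes, zero at the start.
- readout.get_wrist_torque(): the same for the moment, N m.
- readout.get_gripper_width(): finger opening in m.
Only numpy, scipy, OpenCV 4.12 (cv2) and the standard library are available. Lean on these libraries where they do the work, as an engineer would, in place of code of your own. Each camera call takes 0.05 s, during which the arm holds its last target.

## Working session

There is one attempt and no reset: what is moved stays moved. The work goes in short steps, each a Python script; the robot and the scene stay as the last script left them, time stands still between calls to the robot, and variables do not carry over. Pictures are saved under pics/ and viewed, and the job is handed in when it is done.

```bash
mkdir -p pics; python3 - <<'E'
from rig import env, planner, optics, readout
import cv2
for n in ["scene","top","wrist"]:
    d=optics.camera(n); cv2.imwrite(f"pics/{n}0.png",d["image"][:,:,::-1])
    print(n,{k:(v.round(4).tolist() if hasattr(v,'round') and hasattr(v,'tolist') else v) for k,v in d.items() if k!="image"})
print(readout.get_t(),readout.get_ee_pos(),readout.get_eef_rot(),env.hold_point_z)
E
```

```text
scene {'intrinsics': [[395.1601, 0.0, 283.1912], [0.0, 395.1601, 213.264], [0.0, 0.0, 1.0]], 'k1': -0.08833378076928089, 'rvec': [1.5774, 2.0338, -0.7879], 'tvec': [0.2522, -0.3339, 1.3332]}
top {'intrinsics': [[480.8025, 0.0, 280.6397], [0.0, 480.8025, 207.3032], [0.0, 0.0, 1.0]], 'k1': 0.030542293768253344, 'rvec': [2.1177, -2.162, 0.1346], 'tvec': [-0.0994, 0.5758, 1.049]}
wrist {'intrinsics': [[314.4548, 0.0, 279.9068], [0.0, 314.4548, 206.3339], [0.0, 0.0, 1.0]], 'k1': -0.027947615850892088, 'T_tool_cam': [[1.0, -0.0003, -0.0004, -0.0006], [0.0005, 0.9619, 0.2734, -0.0702], [0.0003, -0.2734, 0.9619, -0.1423], [0.0, 0.0, 0.0, 1.0]]}
0.15 [ 0.18062584 -0.57189804  0.23047946] [-3.14147851e+00 -1.42075553e-03  1.87662539e+00] 0.0187
```

View pics/scene0.png

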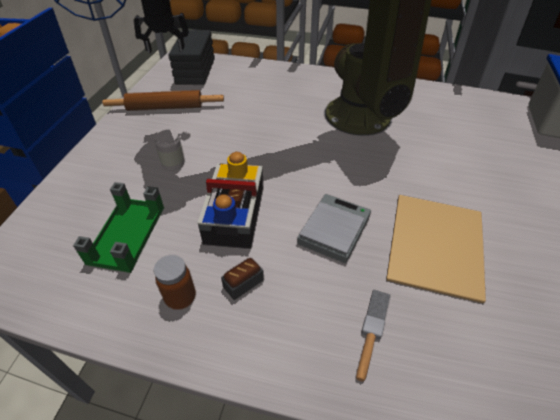

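View pics/top0.png

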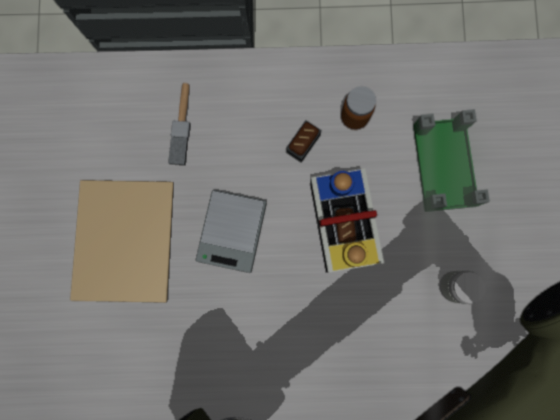

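View pics/wrist0.png

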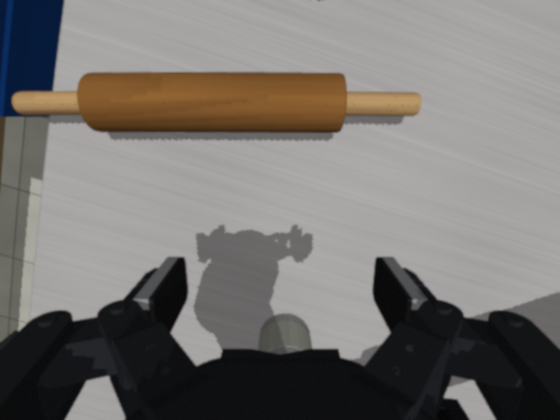

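The scene view shows one loaf tin on the bench at (243,278), which is top (304,141), and one in the tray under the red handle. The empty green tray is at top (445,165). I'll enlarge the tray and the loose tin.

```bash
python3 - <<'E'
import cv2,numpy as np
a=cv2.imread("pics/top0.png")[80:290,270:400]; b=cv2.imread("pics/scene0.png")[140:310,170:280]
a=cv2.resize(a,(370,597),interpolation=cv2.INTER_CUBIC); b=cv2.resize(b,(386,597),interpolation=cv2.INTER_CUBIC)
cv2.imwrite("pics/crop0.png",np.hstack([a,b]))
E
```

```text
(no output)
```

View pics/crop0.png

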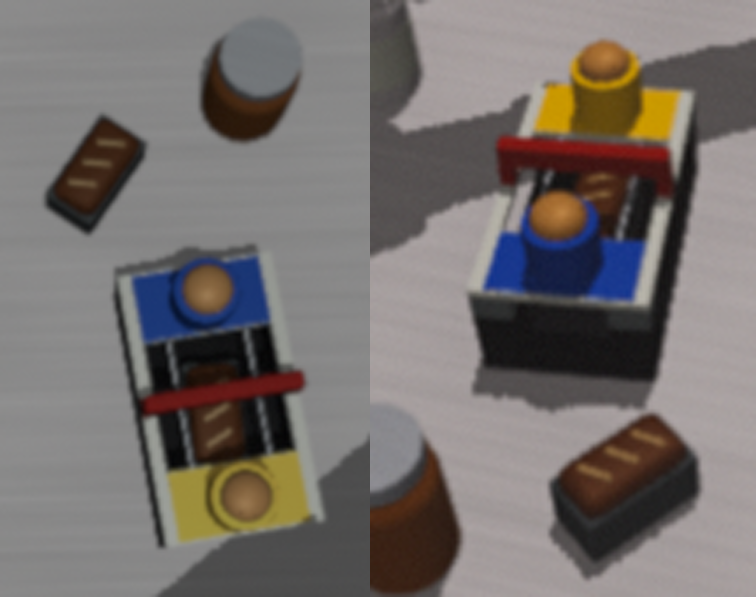

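```bash
cat > h.py <<'E'
import numpy as np,cv2
from scipy.spatial.transform import Rotation as R
from rig import env, planner, optics, readout
def pose(): return np.array(readout.get_ee_pos()),R.from_euler('xyz',readout.get_eef_rot()).as_matrix()
class Cam:
    def __init__(s,name,save=None):
        p,r=pose() if name=="wrist" else (None,None)
        d=optics.camera(name); s.im=d["image"][:,:,::-1].copy(); s.K=d["intrinsics"]; s.k=d["k1"]
        if name=="wrist":
            T=np.eye(4);T[:3,:3]=r;T[:3,3]=p;T=T@d["T_tool_cam"];s.Rwc=T[:3,:3];s.c=T[:3,3]
        else:
            Rc=cv2.Rodrigues(np.array(d["rvec"],float))[0]; s.Rwc=Rc.T; s.c=-Rc.T@np.array(d["tvec"]).ravel()
        s.hsv=cv2.cvtColor(s.im,cv2.COLOR_BGR2HSV)
        if save: cv2.imwrite(f"pics/{save}.png",s.im)
    def slopes(s,uv):
        uv=np.atleast_2d(np.asarray(uv,float))
        return cv2.undistortPoints(uv[:,None],s.K,np.array([s.k,0,0,0.]))[:,0]
    def plane(s,uv,z):
        a=s.slopes(uv); d=np.c_[a,np.ones(len(a))]@s.Rwc.T
        return (s.c+d*((z-s.c[2])/d[:,2])[:,None])[:,:2]
    def pix(s,P):
        P=np.atleast_2d(P)
        rv=cv2.Rodrigues(s.Rwc.T)[0]
        return cv2.projectPoints(P.astype(float),rv,-s.Rwc.T@s.c,s.K,np.array([s.k,0,0,0.]))[0][:,0]
    def mask(s,lo,hi,roi=None):
        m=cv2.inRange(s.hsv,np.array(lo),np.array(hi))
        if roi:
            k=np.zeros_like(m);x0,y0,x1,y1=roi;k[y0:y1,x0:x1]=255;m&=k
        return m
    def big(s,m):
        c=cv2.findContours(m,cv2.RETR_EXTERNAL,cv2.CHAIN_APPROX_NONE)[0]
        return max(c,key=cv2.contourArea)[:,0].astype(float)
def rect(xy):
    (c,sz,a)=cv2.minAreaRect((xy*1000).astype(np.float32)); return np.array(c),np.array(sz),a
E
python3 - <<'E'
from h import *
t=Cam("top")
print(t.c)
red=t.big(t.mask([0,120,60],[8,255,255],(290,190,400,240))|t.mask([172,120,60],[180,255,255],(290,190,400,240)))
print("handle z117",rect(t.plane(red,.117)))
b=t.big(t.mask([12,60,120],[25,255,255],(60,170,180,310)));print("board z12",rect(t.plane(b,.012)))
bl=t.big(t.mask([105,150,40],[130,255,255],(290,150,400,220)));print("blue",rect(t.plane(bl,.081)))
ye=t.big(t.mask([20,150,60],[35,255,255],(290,220,400,290)));print("yel",rect(t.plane(ye,.081)))
print("rolls",t.plane([[343,183],[356,255]],.081+.05))
for p in [(180,400)]: pass
print("scale", t.plane([[232,220],[215,191],[266,200],[253,271],[197,262]],.038))
print("others jar,can,brush,tin2",t.plane([[360,107],[468,287],[180,140],[304,141]],.05))
E
```

```text
[ 0.41919455 -0.12769404  1.11793961]
handle z117 (array([ 537.64489746, -252.98503113]), array([ 16.03708839, 117.19983673]), 10.158284187316895)
board z12 (array([510.01593018, 256.30072021]), array([216.82606506, 276.28414917]), 87.72844696044922)
blue (array([ 617.70214844, -242.57287598]), array([54.46675873, 95.25990295]), 8.969408988952637)
yel (array([ 464.31976318, -265.62081909]), array([49.6083107 , 94.11955261]), 8.331457138061523)
rolls [[ 0.60890657 -0.24350682]
 [ 0.45913279 -0.26423919]]
scale [[ 5.47349968e-01 -5.37720351e-04]
 [ 6.14879877e-01  3.80039211e-02]
 [ 5.91480780e-01 -7.82385084e-02]
 [ 4.31982841e-01 -4.68643183e-02]
 [ 4.54493971e-01  7.82698155e-02]]
others jar,can,brush,tin2 [[ 0.80131999 -0.29851022]
 [ 0.3890088  -0.51375668]
 [ 0.73327659  0.1164545 ]
 [ 0.72413069 -0.16776391]]
```

```bash
python3 - <<'E'
from h import *
env.movep([0.50,-0.259,0.26],[np.pi,0,np.radians(98.6)])
w=Cam("wrist","w1"); print(readout.get_t(),pose()[0],readout.get_q(),readout.get_gripper_width())
E
```

```text
1.8917 [ 0.49959357 -0.25982477  0.25995316] [-1.23046979e-01 -5.26526121e-02  4.44962123e-02  1.21201233e-04
 -1.66807589e+00 -1.29888381e+00] 0.08566640415479224
```

View pics/w1.png

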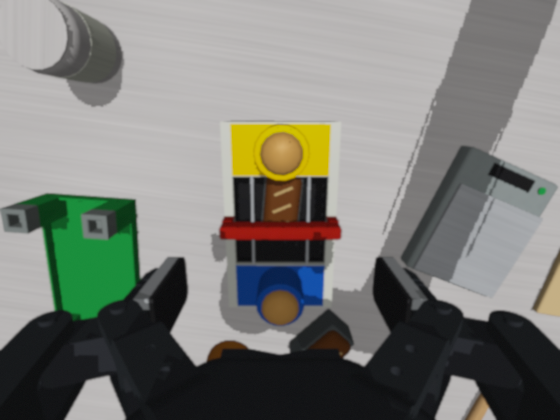

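```bash
python3 - <<'E'
from h import *
w=Cam("wrist"); 
w.mask([0,0,0],[1,1,1])
roi=(200,100,360,330)
red=w.mask([0,150,60],[6,255,255],(200,210,360,245))|w.mask([174,150,60],[180,255,255],(200,210,360,245))
print("handle",rect(w.plane(w.big(red),.117)), "px",cv2.minAreaRect(w.big(red).astype(np.float32)))
ye=w.big(w.mask([24,180,60],[34,255,255],(200,110,360,190)));r=rect(w.plane(ye,.081));print("yel",r)
bl=w.big(w.mask([105,150,40],[130,255,255],(200,250,360,320)));r=rect(w.plane(bl,.081));print("blu",r)
# patch corners by subpixel-ish: minAreaRect px boxes
for c in (ye,bl):
    print(cv2.boxPoints(cv2.minAreaRect(c.astype(np.float32))).round(1).tolist())
# rolls
br=w.mask([8,80,80],[22,220,255],(250,120,320,180)); c=w.big(br);(u,v),rad=cv2.minEnclosingCircle(c.astype(np.float32));print("yroll",u,v,rad,w.plane([[u,v]],.081+.046))
br=w.mask([8,80,60],[22,220,255],(250,280,310,330)); c=w.big(br);(u,v),rad=cv2.minEnclosingCircle(c.astype(np.float32));print("broll",u,v,rad,w.plane([[u,v]],.081+.046))
s=cv2.resize(w.im[100:340,190:370],None,fx=3.2,fy=2.5*1,interpolation=cv2.INTER_CUBIC);cv2.imwrite("pics/w1c.png",s)
t=Cam("top")
for x0,y0,x1,y1,n in((325,165,360,200,"b"),(338,238,375,270,"y")):
    br=t.mask([6,60,60],[18,230,255],(x0,y0,x1,y1)); c=t.big(br);(u,v),rad=cv2.minEnclosingCircle(c.astype(np.float32));print("top roll",n,u,v,rad,t.plane([[u,v]],.081+.046))
E
```

```text
handle (array([ 533.05957031, -255.24455261]), array([ 22.50872231, 115.26203156]), 8.509897232055664) px ((280.5, 229.0), (22.0, 119.0), 90.0)
yel (array([ 465.10369873, -265.53167725]), array([55.45426559, 97.42126465]), 8.503256797790527)
blu (array([ 621.95288086, -242.29429626]), array([65.20204163, 97.17212677]), 8.725688934326172)
[[232.0, 125.0], [329.0, 125.0], [329.0, 180.0], [232.0, 180.0]]
[[236.89999389648438, 267.0], [323.0, 265.70001220703125], [323.70001220703125, 315.6000061035156], [237.6999969482422, 316.8999938964844]]
yroll 281.2525634765625 153.28350830078125 20.897991180419922 [[ 0.46015505 -0.26536851]]
broll 279.9207763671875 307.5928955078125 17.638763427734375 [[ 0.61236929 -0.24378166]]Traceback (most recent call last):
  File "<stdin>", line 18, in <module>
  File "h.py", line 32, in big
    return max(c,key=cv2.contourArea)[:,0].astype(float)
           ~~~^^^^^^^^^^^^^^^^^^^^^^^
ValueError: max() iterable argument is empty
```

View pics/w1c.png

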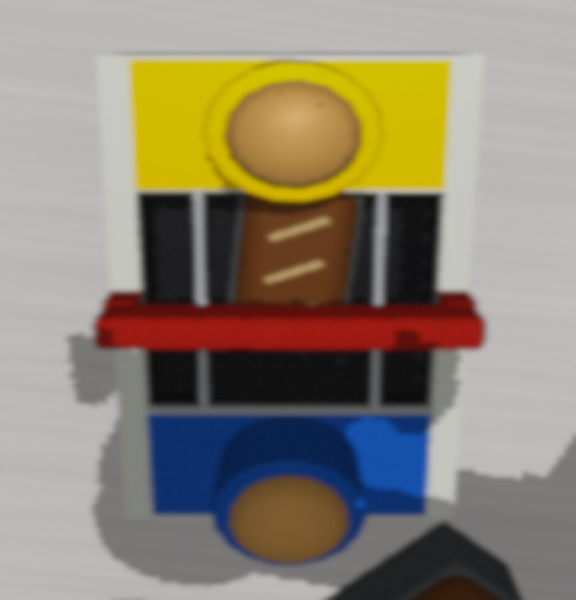

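```bash
python3 - <<'E'
from h import *
w=Cam("wrist")
a=np.radians(8.5);ex=np.array([np.cos(a),np.sin(a)]);ey=np.array([-ex[1],ex[0]])
P=w.plane([[281,124.4],[281,176],[281,266],[281,305.2]],.081); print("patch edges along",(P@ex*1000).round(1),"expect c-103,c-51,c+51,c+103")
P=w.plane([[230.6,150],[330.6,150],[235,235+65],[324,300]],.081);print("lateral",(P@ey*1000).round(1))
P=w.plane([[281,100+318/2.5],[281,100+347/2.5]],.117);print("handle along",(P@ex*1000).round(1))
P=w.plane([[190+98/3.2,231],[190+484/3.2,231]],.117);print("handle lat",(P@ey*1000).round(1))
for n,uv in(("y",(281.25,153.3)),("b",(279.9,307.6))):
  p=w.plane([uv],.127);print(n,(p@ex*1000),(p@ey*1000))
t=Cam("top")
P=t.plane([[343,183],[356,255]],.127);print("top rolls",(P@ex*1000).round(1),(P@ey*1000).round(1))
s=cv2.resize(t.im[160:280,300:400],None,fx=5,fy=5,interpolation=cv2.INTER_CUBIC);cv2.imwrite("pics/t1c.png",s)
E
```

```text
patch edges along [392.5 444.3 546.6 597.1] expect c-103,c-51,c+51,c+103
lateral [-381.5 -280.3 -383.9 -280.3]
handle along [487.5 499.5]
handle lat [-388.9 -272.4]
y [415.89245723] [-330.44707157]
b [569.61368926] [-331.62552801]
top rolls [566.9 415.1] [-331.4 -329.8]
```

View pics/t1c.png

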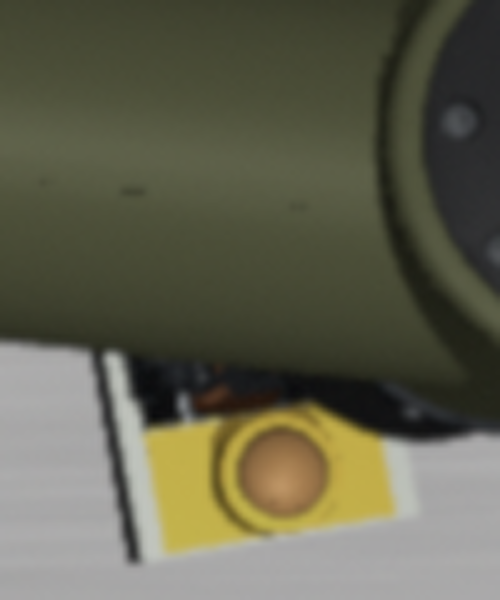

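```bash
cat >> h.py <<'E'
HP=env.hold_point_z
def ori(deg): return [np.pi,0,np.radians(deg)]
def tray(al,la,yaw=8.5,c=(0.5385,-0.2542)):
    a=np.radians(yaw); return np.array([c[0]+al*np.cos(a)-la*np.sin(a),c[1]+al*np.sin(a)+la*np.cos(a)])
def board(x,y): return tray(x,y,-2.3,(0.510,0.2563))
def pick(xy,z,yaw,force,up=0.22,appr=0.08):
    env.movep([*xy,z-HP+appr],ori(yaw)); env.servo_line([*xy,z-HP],rate=0.12)
    env.grab(force); g=readout.get_gripper_width()
    env.servo_line([*xy,up],rate=0.15)
    print("pick w %.4f"%g,"up w %.4f"%readout.get_gripper_width(),"F",np.round(readout.get_ft_force(),2),"t",readout.get_t())
def place(xy,z,yaw,up=0.22,f=5,over=0.004,appr=0.03,rel=True):
    env.movep([*xy,up],ori(yaw)); env.servo_line([*xy,z-HP+appr],rate=0.2)
    s=env.servo_line([*xy,z-HP-over],rate=0.03,f_stop=f)
    print("contact",s,"dz mm %.2f"%((pose()[0][2]-(z-HP))*1000),"F",np.round(readout.get_ft_force(),2))
    if rel:
        env.ungrasp(); p=pose()[0]; env.servo_line([p[0],p[1],up],rate=0.2)
    print("t",readout.get_t())
E
python3 - <<'E'
from h import *
# reach checks
for xy,z,y in [(board(75,68),.05,87.7),(board(-75,68),.05,87.7),(board(0,-42),.04,-2.3),(board(0,-42),.22,-2.3),(tray(0,0),.22,8.5),(board(75,68),.22,87.7)]:
    print(xy,np.hypot(*xy),planner.inverse_kinematics([*xy,z],ori(y)))
pick(tray(.416-.495,0.0005),.081+.028,98.5,40)
w=Cam("wrist","w2")
E
```

```text
[78.17854153 65.19163443] 101.79309187992094 None
[-71.70061774  71.21140331] 101.05465128112284 None
[ -1.17553529 -41.70986459] 41.72642673086933 None
[ -1.17553529 -41.70986459] 41.72642673086933 None
[ 0.5385 -0.2542] 0.59548290487637 [-0.10475336  0.02722157  0.05106887  0.         -1.59464363 -2.88848631]
[78.17854153 65.19163443] 101.79309187992094 None
pick w 0.0490 up w 0.0494 F [ 0.63  0.04 -0.33] t 4.825
```

View pics/w2.png

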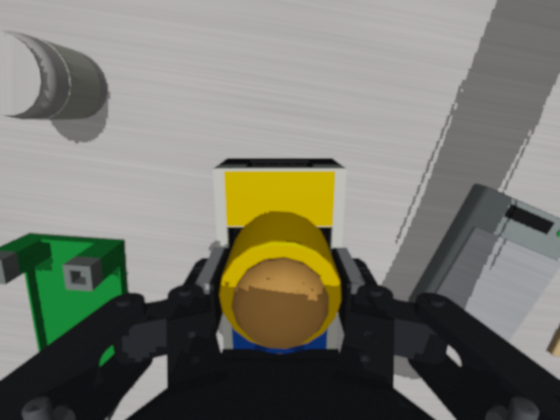

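The yellow cup is held centred between the pads at about (280,290). Next I'll set it on the board, then move the blue cup.

```bash
python3 - <<'E'
from h import *
for xy,z,y in [(board(.075,.068),.05,87.7),(board(-.075,.068),.05,87.7),(board(0,-.042),.04,177.7),(board(0,-.042),.22,177.7),(tray(0,0),.22,188.5)]:
    print(xy,np.hypot(*xy),np.round(planner.inverse_kinematics([*xy,z],ori(y)),2))
place(board(-.075,.068),.040,87.7)
pick(tray(.568-.495,-0.0005),.081+.028,98.5,40)
place(board(.075,.068),.040,87.7)
t=Cam("top","t2")
env.movep([*tray(-.04,0),.24],ori(98.5))
w=Cam("wrist","w3")
E
```

```text
[0.58766854 0.32123533] 0.6697361083173166 [ 0.8   0.27  0.01  0.   -1.31 -2.41]
[0.43778938 0.3272551 ] 0.5465852594603542 [ 1.01 -0.05 -0.33  0.   -1.28 -2.62]
[0.50831446 0.21433384] 0.5516544099675151 [ 0.76 -0.03 -0.33  0.   -1.26 -0.8 ]
[0.50831446 0.21433384] 0.5516544099675151 [ 0.76 -0.09 -0.06  0.   -1.6  -0.8 ]
[ 0.5385 -0.2542] 0.59548290487637 [-0.1   0.03  0.05  0.   -1.59  0.25]
contact True dz mm 0.97 F [-1.16  0.71  3.68]
t 10.4833
pick w 0.0490 up w 0.0490 F [ 0.55 -0.55 -1.73] t 14.8833
contact True dz mm 1.06 F [-0.51 -0.51  3.98]
t 20.3917
```

View pics/t2.png

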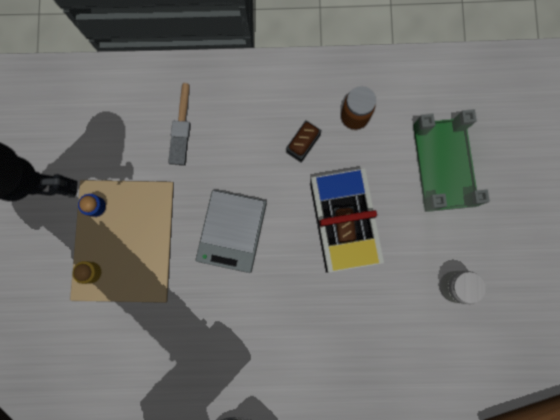

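View pics/w3.png

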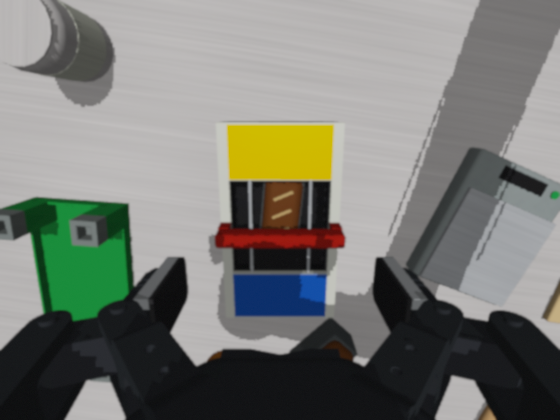

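Both cups stand on the board at top (91,205) and (86,272). The patches are now clear, so I'll refine the tray pose.

```bash
python3 - <<'E'
from h import *
w=Cam("wrist");t=Cam("top")
ye=w.mask([24,180,60],[34,255,255],(200,110,360,195));bl=w.mask([105,150,40],[130,255,255],(200,250,360,325))
for n,m in(("y",ye),("b",bl)):
    r=rect(w.plane(w.big(m),.081));print(n,r)
red=t.mask([0,120,60],[8,255,255],(290,190,400,240))|t.mask([172,120,60],[180,255,255],(290,190,400,240))
print("t red",rect(t.plane(t.big(red),.117)))
for n,m in(("y",t.mask([20,150,60],[35,255,255],(290,220,400,290))),("b",t.mask([105,150,40],[130,255,255],(290,150,400,210)))):
    print("t",n,rect(t.plane(t.big(m),.081)))
print("used",tray(0,0))
E
```

```text
y (array([ 461.79974365, -266.0369873 ]), array([49.99737167, 97.59715271]), 8.463750839233398)
b (array([ 613.65332031, -243.63171387]), array([48.09604645, 97.2800293 ]), 8.539240837097168)Traceback (most recent call last):
  File "<stdin>", line 7, in <module>
  File "h.py", line 32, in big
    return max(c,key=cv2.contourArea)[:,0].astype(float)
           ~~~^^^^^^^^^^^^^^^^^^^^^^^
ValueError: max() iterable argument is empty
```

```bash
python3 - <<'E'
from h import *
xy=tray(0,0); z=.107
env.movep([*xy,z-HP+.08],ori(188.5)); env.servo_line([*xy,z-HP],rate=0.1)
env.grab(70); print(readout.get_gripper_width(),readout.get_ft_force(),pose()[0])
env.servo_line([*xy,z-HP+.03],rate=0.06); print(readout.get_ft_force())
env.servo_line([*xy,.24],rate=0.15); print(readout.get_ft_force(),readout.get_wrist_torque(),readout.get_t())
w=Cam("wrist","w4")
E
```

```text
0.013123110825411186 [ 0.75539497 -0.3600346   0.65377717] [ 0.53873682 -0.25420941  0.08858568]
[-0.21364365  0.40390957 -3.65949737]
[ 0.45499522  0.90582326 -3.87200022] [ 0.03872691 -0.02864115 -0.01032994] 27.2917
```

View pics/w4.png

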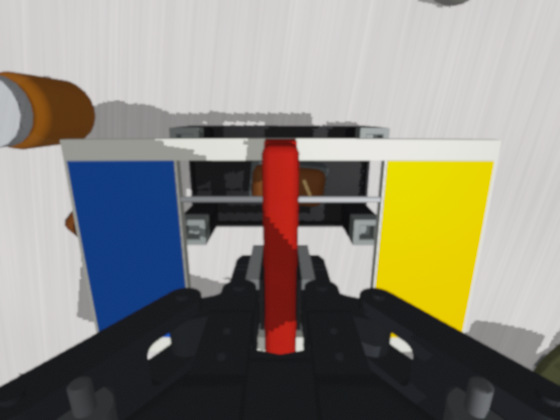

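The tray hangs level from the handle. I'll set it on the board and then look at the tin.

```bash
python3 - <<'E'
from h import *
xy=board(0,-.042)
env.movep([*xy,.24],ori(177.7)); env.servo_line([*xy,.058-HP+.02],rate=0.2)
s=env.servo_line([*xy,.058-HP-.004],rate=0.03,f_stop=6)
p=pose()[0]; print(s,p,.058-HP,readout.get_ft_force())
np.save("boardpose.npy",p)
env.ungrasp(); env.servo_line([p[0],p[1],.24],rate=.2)
print(readout.get_t())
env.movep([*tray(-.06,0),.22],ori(98.5))
w=Cam("wrist","w5")
E
```

```text
True [0.50808515 0.21423586 0.03946583] 0.0393 [-1.01777361 -0.7235921   4.20350677]
32.6083
```

View pics/w5.png

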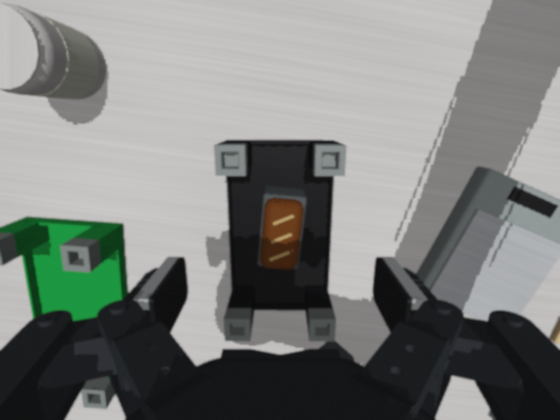

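```bash
python3 - <<'E'
from h import *
w=Cam("wrist")
s=cv2.resize(w.im[130:350,205:355],None,fx=5,fy=2.7,interpolation=cv2.INTER_CUBIC)
s=cv2.convertScaleAbs(s,alpha=2.2,beta=10);cv2.imwrite("pics/w5c.png",s)
br=w.mask([3,90,40],[22,255,255],(250,185,315,280));c=w.big(br)
print("loaf z.05",rect(w.plane(c,.050)),cv2.boundingRect(c.astype(np.int32)))
so=w.plane([[231.5,160],[328.5,160],[239,325],[320,325]],.075);print(so,so.mean(0))
E
```

```text
loaf z.05 (array([ 529.03796387, -254.53240967]), array([79.1420517 , 40.49024582]), 2.5630712509155273) (260, 198, 43, 72)
[[ 0.45430854 -0.31158761]
 [ 0.4411057  -0.22403176]
 [ 0.6282113  -0.28492896]
 [ 0.61528029 -0.19926631]] [ 0.53472646 -0.25495366]
```

View pics/w5c.png

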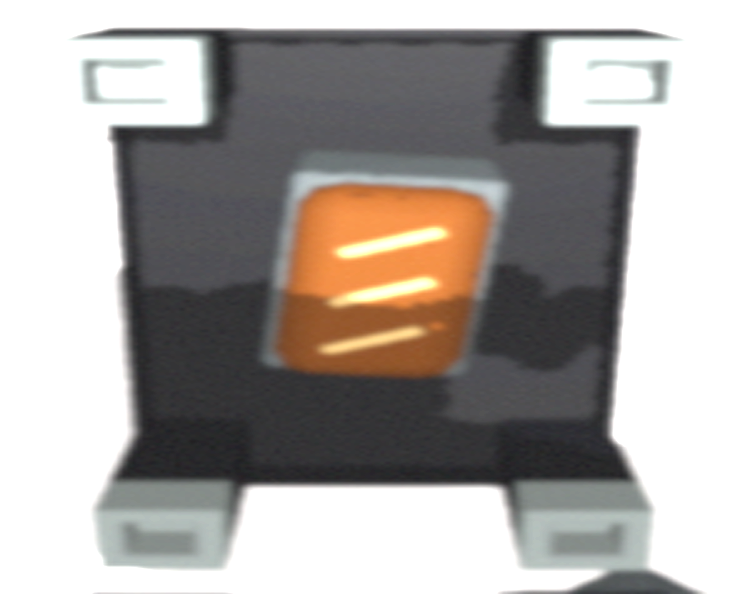

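```bash
python3 - <<'E'
from h import *
w=Cam("wrist")
q=lambda L:[[205+x/5,130+y/2.7] for x,y in L]
P=w.plane(q([(295,174),(508,183),(468,374),(262,362)]),.046);print(P.round(4),P.mean(0))
print([round(float(np.linalg.norm(P[i]-P[(i+1)%4]))*1000,1) for i in range(4)])
d=(P[3]+P[2]-P[0]-P[1]);print("yaw",np.degrees(np.arctan2(d[1],d[0])))
so=w.plane(q([(128,82),(625,82),(165,539),(586,539)]),.075);print(so.round(4),so.mean(0));d=so[2]+so[3]-so[0]-so[1];print(np.degrees(np.arctan2(d[1],d[0])),np.linalg.norm(d)/2)
E
```

```text
[[ 0.4892 -0.2783]
 [ 0.4861 -0.2341]
 [ 0.5672 -0.2289]
 [ 0.5686 -0.2748]] [ 0.52776419 -0.25400703]
[44.3, 81.3, 45.9, 79.6]
yaw 3.090880574275015
[[ 0.4548 -0.3123]
 [ 0.4412 -0.2226]
 [ 0.6342 -0.2853]
 [ 0.6207 -0.1958]] [ 0.53770496 -0.25401672]
8.527643893575164 0.18142923138418035
```

```bash
python3 - <<'E'
from h import *
pick((.5283,-.2542),.038,92.9,60,up=.2)
env.movep([.44,0.0,.24],ori(98.5))
w=Cam("wrist","w6")
a=cv2.imread("pics/t2.png")[180:280,185:275];cv2.imwrite("pics/scale_t.png",cv2.resize(a,None,fx=6,fy=6,interpolation=cv2.INTER_CUBIC))
E
```

```text
pick w 0.0450 up w 0.0448 F [-0.26 -0.06 -2.53] t 37.7083
```

View pics/w6.png

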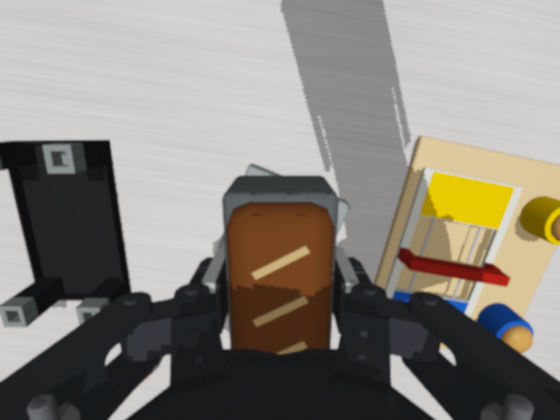

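View pics/scale_t.png

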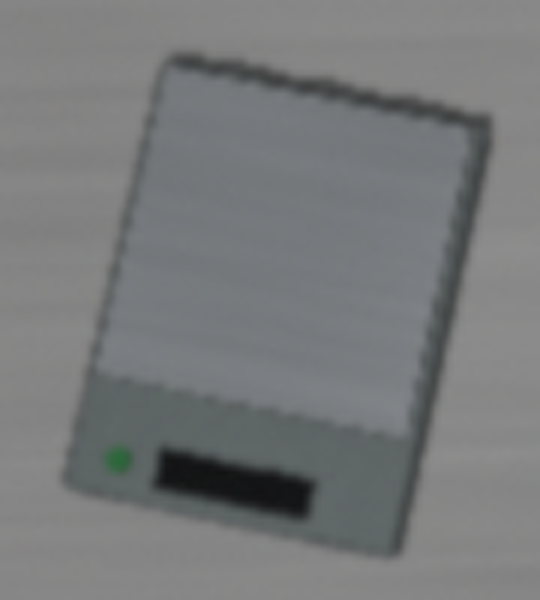

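```bash
python3 - <<'E'
from h import *
t=Cam("top")
P=t.plane([[185+x/6-.5,180+y/6-.5] for x,y in [(163,65),(477,125),(408,435),(97,375)]],.038)
print(P.round(4),P.mean(0),[round(float(np.linalg.norm(P[i]-P[(i+1)%4]))*1000,1) for i in range(4)])
d=P[0]+P[1]-P[2]-P[3];yaw=np.degrees(np.arctan2(d[1],d[0]));print(yaw)
c=P.mean(0)
place(c,.038+.034,90+yaw,up=.24,appr=.03)
env.movep([c[0]-.1,c[1],.26],ori(98.5))
w=Cam("wrist","w7")
E
```

```text
[[ 0.6166  0.0456]
 [ 0.5908 -0.0737]
 [ 0.4742 -0.0462]
 [ 0.499   0.0703]] [ 0.54516043 -0.00098941] [122.1, 119.8, 119.1, 120.1]
-12.549687114821124
contact True dz mm 0.87 F [0.34 0.16 2.86]
t 42.7583
```

View pics/w7.png

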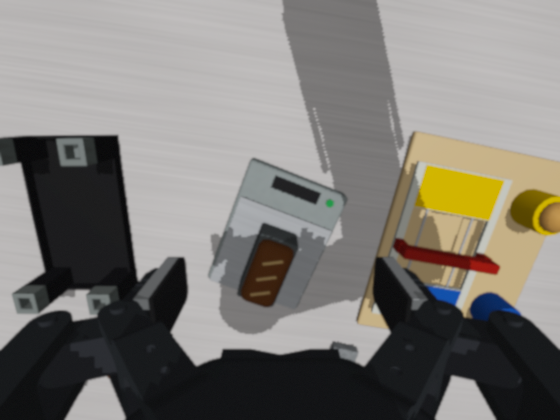

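```bash
python3 - <<'E'
from h import *
w=Cam("wrist")
s=cv2.resize(w.im[180:320,195:355],None,fx=4.5,fy=4,interpolation=cv2.INTER_CUBIC);cv2.imwrite("pics/w7c.png",cv2.convertScaleAbs(s,alpha=1.3,beta=10))
env.movep([.50,.15,.26],ori(98.5)); t=Cam("top","t3")
s=cv2.resize(t.im[180:280,185:275],None,fx=6,fy=6,interpolation=cv2.INTER_CUBIC);cv2.imwrite("pics/t3c.png",s)
E
```

```text
(no output)
```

View pics/w7c.png

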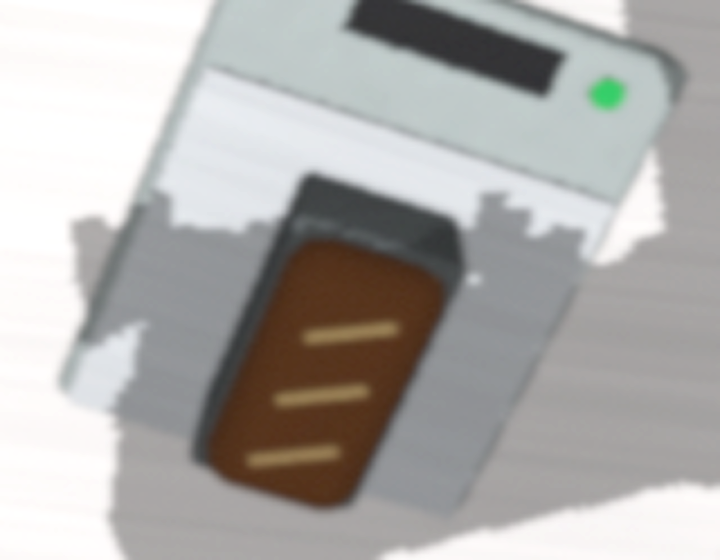

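View pics/t3c.png

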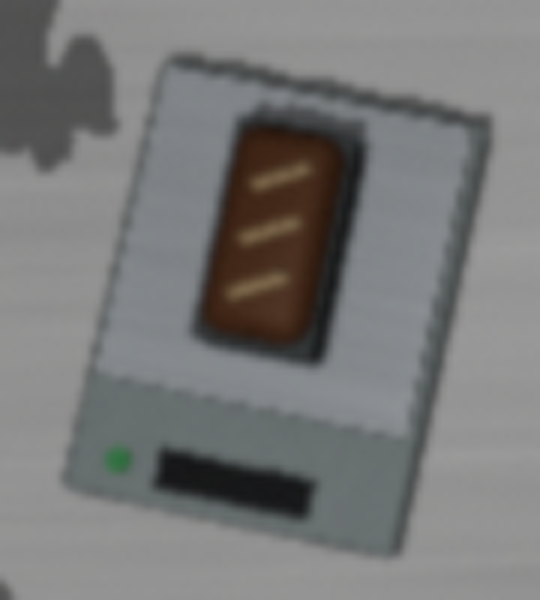

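```bash
python3 - <<'E'
from h import *
t=Cam("top")
print("top loaf",t.plane([[185+275/6-.5,180+235/6-.5]],.09))
br=t.mask([0,60,20],[22,255,255],(210,190,250,245));c=t.big(br);print(rect(t.plane(c,.086)))
# wrist at w7 pose: 
class W(Cam):
    pass
w=Cam("wrist")
r=R.from_euler('xyz',ori(98.5)).as_matrix();T=np.eye(4);T[:3,:3]=r;T[:3,3]=[.44516,-.00099,.26]
d=optics.camera("wrist");T=T@d["T_tool_cam"];w.Rwc=T[:3,:3];w.c=T[:3,3]
q=lambda L:[[195+x/4.5,180+y/4] for x,y in L]
P=w.plane(q([(208,66),(612,203),(452,517),(62,385)]),.038);print(P.round(4),P.mean(0))
w.im=cv2.imread("pics/w7.png");w.hsv=cv2.cvtColor(w.im,cv2.COLOR_BGR2HSV)
c=w.big(w.mask([3,90,30],[22,255,255],(235,225,305,315)));print(rect(w.plane(c,.086)))
E
```

```text
top loaf [[ 0.54415048 -0.00307697]]
(array([544.63562012,  -2.49504471]), array([39.84661102, 77.16382599]), 77.8263931274414)
[[ 0.4731 -0.0444]
 [ 0.5     0.07  ]
 [ 0.6163  0.0446]
 [ 0.5846 -0.0738]] [ 0.54352891 -0.00089873]
(array([543.9765625 ,  -2.67177582]), array([39.96752548, 78.51195526]), 77.51422882080078)
```

The tin centre is within 2 mm of the pan centre in both views and upright. Next I'll return the tray.

```bash
python3 - <<'E'
from h import *
p=np.load("boardpose.npy"); xyb=board(0,-.042)
env.movep([*xyb,.058-HP+.08],ori(177.7)); env.servo_line([*xyb,.058-HP],rate=.1)
env.grab(70); print(readout.get_gripper_width())
env.servo_line([*xyb,.24],rate=.12)
xy=tray(0,0)
env.movep([*xy,.24],ori(188.5)); env.servo_line([*xy,.107-HP+.022],rate=.15)
w=Cam("wrist","w8")
f0=np.array(readout.get_ft_force())
s=env.servo_line([*xy,.107-HP-.003],rate=.03,f_stop=10)
print(s,"dz mm",(pose()[0][2]-(.107-HP))*1000,f0,readout.get_ft_force(),readout.get_wrist_torque(),readout.get_t())
E
```

```text
0.012648945476946281
True dz mm 0.2900204282555163 [-0.21395692  0.14802987 -2.7362361 ] [0.08657518 0.59493835 3.6563346 ] [ 0.04867191 -0.09408874  0.05601615] 52.3083
```

View pics/w8.png

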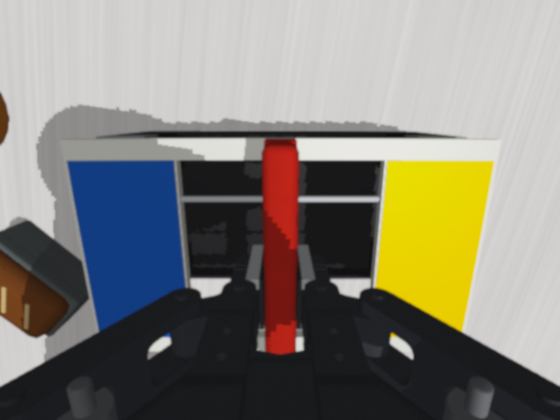

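The tray seated at the same height it was lifted from (+0.29 mm, against +0.29 mm at the pick). I'll release it and measure the patches and the cups on the board.

```bash
python3 - <<'E'
from h import *
env.ungrasp(); p=pose()[0]; env.servo_line([p[0],p[1],.22],rate=.2)
env.movep([*tray(-.04,0),.24],ori(98.5)); w=Cam("wrist","w9")
for n,m in(("y",w.mask([24,180,60],[34,255,255],(200,110,360,195))),("b",w.mask([105,150,40],[130,255,255],(200,250,360,325)))):
    print(n,rect(w.plane(w.big(m),.081)))
b=board(-.1,.068);env.movep([b[0]-.06,b[1]-.03,.24],ori(87.7)); w=Cam("wrist","w10");print(pose()[0],readout.get_t())
t=Cam("top","t4")
E
```

```text
y (array([ 461.46887207, -266.21026611]), array([49.03393555, 97.59450531]), 8.53260612487793)
b (array([ 613.80078125, -243.46347046]), array([48.08412552, 97.31194305]), 8.529121398925781)
[0.35324267 0.29782259 0.24001378] 57.3833
```

View pics/w10.png

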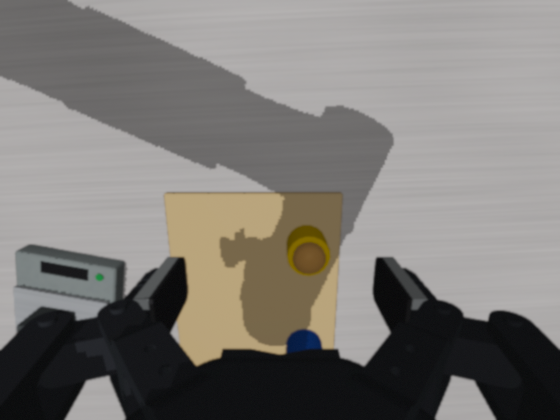

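View pics/w9.png

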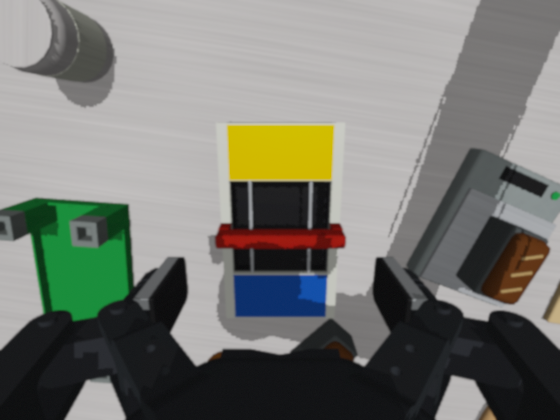

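```bash
python3 - <<'E'
from h import *
w=Cam("wrist")
c=w.big(w.mask([20,150,30],[34,255,255],(280,220,335,280))|w.mask([8,80,40],[22,255,255],(290,238,328,278)))
r=w.big(w.mask([8,80,40],[19,220,255],(292,238,326,278)));(u,v),rad=cv2.minEnclosingCircle(r.astype(np.float32));print("y wrist",u,v,rad,w.plane([[u,v]],.058))
yb=board(-.075,.068);bb=board(.075,.068);print("cmd",yb,bb)
env.movep([bb[0]-.13,bb[1]-.02,.24],ori(87.7));w=Cam("wrist","w11")
for n,roi in(("y",(250,100,360,200)),("b",(260,200,340,310))):
    m=w.mask([4,70,40],[19,220,255],roi)
    cs=[c for c in cv2.findContours(m,0,1)[0] if cv2.contourArea(c)>150]
    for c in cs:
        (u,v),rad=cv2.minEnclosingCircle(c);print(n,u,v,rad,w.plane([[u,v]],.058))
E
```

```text
y wrist 308.941162109375 257.7794189453125 15.525969505310059 [[0.43693396 0.32604915]]
cmd [0.43778938 0.3272551 ] [0.58766854 0.32123533]
y 305.0823059082031 165.27572631835938 17.300182342529297 [[0.43726017 0.32621151]]
y 293.481201171875 151.06439208984375 64.07559204101562 [[0.42223256 0.31471191]]
b 302.32977294921875 295.4361572265625 15.326386451721191 [[0.58902804 0.31988055]]
b 298.0 254.5 66.4399185180664 [[0.53691202 0.31621105]]
```

View pics/w11.png

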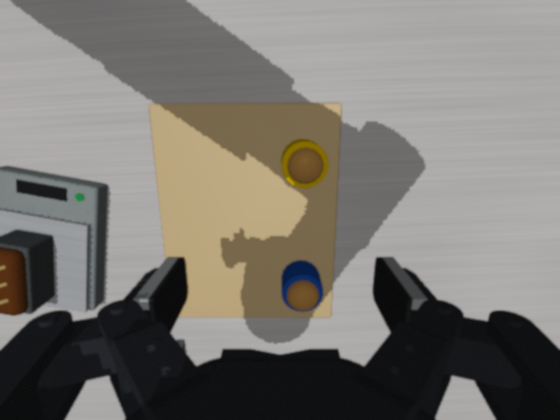

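View pics/t4.png

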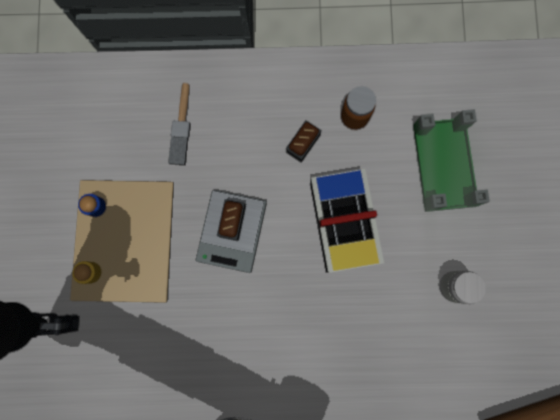

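Both cups stand where I put them, within about 1.3 mm. I'll return them now.

```bash
python3 - <<'E'
from h import *
o=np.array([-.0004,-.0003])
env.movep([*board(.075,.068),.2],ori(87.7))
pick(board(.075,.068),.0405,87.7,40)
place(tray(.077,0)+o,.1095,98.5)
env.movep([*board(-.075,.068),.2],ori(87.7))
pick(board(-.075,.068),.0405,87.7,40)
place(tray(-.077,0)+o,.1095,98.5)
env.movep([*tray(-.04,0),.26],ori(98.5)); w=Cam("wrist","w12")
for n,roi in(("y",(240,110,320,195)),("b",(245,250,320,330))):
    m=w.mask([4,70,40],[22,220,255],roi)
    for c in cv2.findContours(m,0,1)[0]:
        if cv2.contourArea(c)>150:
            (u,v),rad=cv2.minEnclosingCircle(c);P=w.plane([[u,v]],.127);print(n,u,v,rad,P)
print("want",tray(-.077,0),tray(.077,0))
env.movep([.45,.2,.3],ori(98.5)); t=Cam("top","t5"); s=Cam("scene","s5")
cv2.imwrite("pics/t5c.png",cv2.resize(t.im[150:290,290:400],None,fx=4.2,fy=4.2,interpolation=cv2.INTER_CUBIC))
print(readout.get_t())
E
```

```text
pick w 0.0490 up w 0.0491 F [ 0.02 -0.71 -0.72] t 61.8333
contact True dz mm 1.05 F [-0.01  1.92  3.79]
t 66.6667
pick w 0.0486 up w 0.0486 F [ 0.32  0.09 -1.32] t 72.0
contact True dz mm 0.92 F [0.98 0.99 3.21]
t 76.925
y 279.4395751953125 154.5809783935547 20.946760177612305 [[ 0.46086493 -0.26658811]]
b 279.3999938964844 311.0 17.85395622253418 [[ 0.61481236 -0.24367453]]
want [ 0.46234578 -0.26558132] [ 0.61465422 -0.24281868]
79.1083
```

View pics/w12.png

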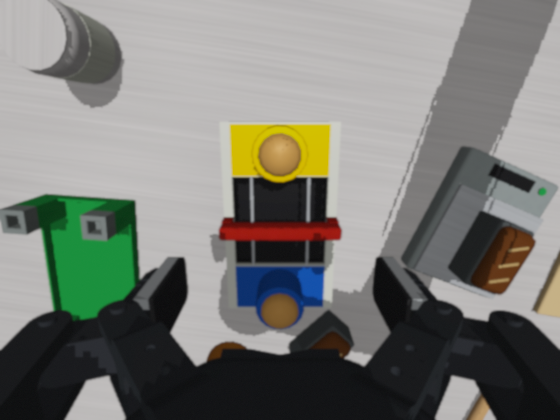

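View pics/t5c.png

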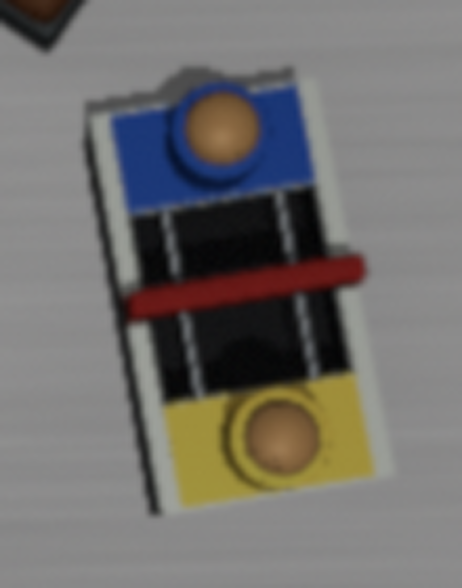

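View pics/s5.png

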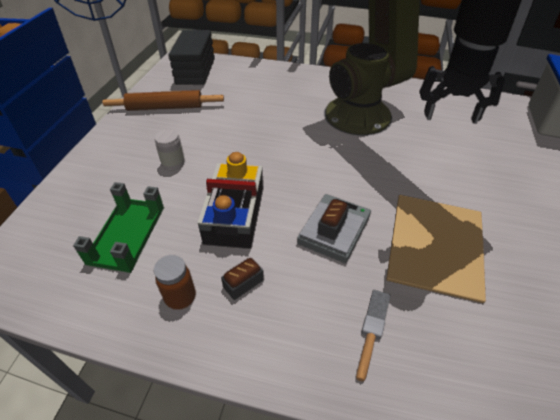

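The cups stand on the patches of their own colour at scene (236,165) and (223,208). The tray is seated, the tin is upright on the pan at (333,217), and the jar, brush and can have not moved.

```bash
python3 -c "
from rig import close_job
print(close_job())"
```

```text
the job is handed in; nothing more can be done
None
```

The job is done and handed in at about 79 s of the 152 s allowed.

I set both cups on the board, moved the upper tray there, and stood the rye tin on the scale. Then I put the tray back the same way round and returned each cup to the patch of its own colour. The tin I took was the one in the black tray. It was further to the robot's right than the look-alike loose on the bench, which I left alone.

Last checks:
- **Tin:** upright, and within about 2 mm of the pan's centre in both the top and wrist views.
- **Tray:** stopped at the same height it was lifted from (+0.29 mm both times). Its patches are within about 0.4 mm of where they were at the start, so I take the pins to be fully down; I did not see the sockets directly.
- **Cups:** upright, and within about 2 mm of their patch centres by the wrist view.
- **Other objects:** the jar, brush and can look unmoved in the final picture.

No check failed. The camera views disagreed with each other by only 1–2 mm, which is within their stated calibration.

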